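# Push a carton through the parcel sizing gate

### The job

Push the flat carton lengthwise along the bench through the narrow sizing gate, between its two posts, and on until its leading end rests square against the end stop behind them. Only push it with the fingers, at a steady controlled pace, and keep it flat on the bench: do not pick it up, tip it or fling it. Leave the other things on the bench where they are.

Things in the scene. Friction and masses are not known exactly. Their poses are not given: they have to be found in the camera images.
- carton: The part to push: a closed flat cardboard carton with a pale tape strip lengthwise over its top and a small white label, 110 mm long (its x) x 90 mm wide (its y) x 36 mm high, 0.2 to 0.45 kg, loose on the bench. Origin at the centre of its underside; z up. Either end may lead.
- gate: Fixed sizing gate: two round steel posts, 28 mm across, 40 mm high, 96 mm clear between them (carton plus 3 mm a side). Origin on the bench (height 0) midway between the posts; x is the way the carton goes through, y runs from post to post (post axes at y +62 and -62 mm), z up. Each post has a 4 mm thick foot outside the gap (x -30 to 30, |y| 56 to 102 mm). The carton starts on the -x side.
- gate_stop (a point): Middle of the foot of the end stop's face (the side towards the posts), on the bench: 170 mm along the gate's x from its origin, same axes as the gate. The stop is a fixed grey bar 130 mm wide along y, 34 mm high; a carton resting square against it has its centre 55 mm before this point, wholly past the posts.
- tape_roll: Bystander: loose roll of clear packing tape lying flat, 84 mm across, 30 mm high; origin at the centre of its underside.
- stamp: Bystander: loose dark wooden hand stamp standing upright, 38 mm across, 69 mm high; origin at the centre of its underside.
- stapler: Bystander: loose black stapler, 130 x 34 mm, 60 mm high, long along its x; origin at the centre of its underside.
- small_box: Bystander: loose small cube-like cardboard box, 62 x 62 mm, 70 mm high (the carton to push is the flat one); origin at the centre of its underside.
- glue: Bystander: loose white glue bottle standing upright, 44 mm across, 105 mm high; origin at the centre of its underside.
- marker: Bystander: loose flat marker lying along its x, 115 x 17 mm, 14 mm high; origin at the centre of its underside.
Mind the look-alikes: they are no part of the job. What is shaped like the carton but blue or red is not meant.

How it is judged:
By the outcome, as a careful person would: the job done as asked, in the order asked, and still so for the second after the job is handed in, with the robot touching nothing.
It also fails if it takes over 72 s, if anything falls off the work surface, if the arm or the gripper's body presses on something with over 40 N, if the wrist force passes 120 N, or if a joint passes its speed limit or range.

### The arm

A 6-joint arm with a two-finger parallel gripper is mounted at the origin on the work surface. World frame = base frame: x ahead of the robot, y to its left, z up, the work surface at z = 0. Lengths are in mm, angles in degrees, forces in N, time in s.
With the tool pointing down it reaches from about 375 to 925 mm from the base axis. Payload 5.7 kg.
Tool frame: the origin (TCP) lies midway between the tips of the shut fingers; the grasp point (between the pads) lies 19 mm behind it; z points along the fingers, y is the line along which they close (so a half turn about z gives the same grasp; the last joint's range is limited). The gripper opens to 85 mm and grips with 20 to 120 N. Pads are 22 mm wide; open, the fingers measure 114 mm over their backs; the gripper's body (76 mm by 85 mm) begins 54 mm behind the grasp point. The pads swing forward as they close: fully open they stand 13 mm farther back than shut.
Start: joints at [67.202, 20.558, 86.54, -0, 72.909, -6.595], TCP at [167.42, 576.134, 207.267] pointing down, gripper open.
Joint ranges: [-170.27, 170.27], [-57.76, 135], [12.27, 136.19], [-55.21, 235.2], [11.17, 155.16], [-170.74, 170.74]. Speed limits (degrees/s): [136.94, 136.94, 180, 180, 180, 180].

### API

Orientations are given as [roll, pitch, yaw] about the fixed x, y, z axes, in that order (R = Rz(yaw) Ry(pitch) Rx(roll)).
In Python, from cell import ctrl, kinematics, read_camera, job gives the robot as it stands. Calls block until the motion is done:
- ctrl.move_to(position, orientation): joint-space move of the TCP to a pose.
- ctrl.movel(position, rotation=None, max_speed=150, contact_N=None): straight line of the TCP; rotation=None keeps the orientation; max_speed is the mean speed in mm/s. With contact_N (N) it stops when the force on the tool has changed by that much, and returns True; else False.
- ctrl.move_j(angles): joint-space move.
- ctrl.grip(opening): finger opening in mm; the grip force is fixed at half the most; returns when the fingers have stopped.
- ctrl.dwell(seconds).
- kinematics.solve_ik(position, orientation): joint angles nearest the present ones, or None.
- ctrl.observe(): the state.
- read_camera(name): name is "scene" or "top" or "wrist"; returns a dict with "frame" (420x560x3 uint8, red, green, blue), "mtx" (3x3 intrinsics, pixels), "R" (3x3) and "t" (3): a world point X has camera coordinates R X + t. Camera axes: x right, y down, z forward; pixel columns grow to the right and rows downward; lengths in mm; the calibration is good to about 2 mm. The wrist camera is an equidistant fisheye: a pixel r from the principal point sees the ray r / f radians off the axis. A picture is of the moment at which its call begins. There is no depth.
A pose or a line that the arm cannot do raises ctrl.PlanningError and nothing moves.
- job.job_done(): hands the job in; it is judged then, once.
The state is a dict: "clock": time; "q": joint angles; "dq": joint speeds; "effort": joint torques, N m; "eef_pos": TCP position; "eef_rot": TCP orientation; "ft_force": force on the tool from outside, world axes, zero at the start; "ft_torque": the same for the moment, N m; "finger_gap": finger opening in mm; "gripper_force": force on a finger pad.
Only numpy, scipy, OpenCV 4.12 (cv2) and the standard library are available. Lean on these libraries where they do the work, as an engineer would, in place of code of your own. Each camera call takes 0.05 s, during which the arm holds its last target. There are 200 camera calls.

## Working session

There is one attempt and no reset: what is moved stays moved. The work goes in short steps, each a Python script; the robot and the scene stay as the last script left them, time stands still between calls to the robot, and variables do not carry over. Pictures are saved under pics/ and viewed, at most 12 in all, crops included, and the job is handed in when it is done.

```bash
mkdir -p pics; ls
cat > h.py <<'E'
import numpy as np, cv2
from cell import ctrl, kinematics, read_camera, job
def ray(cam,u,v,z=0):
    K=np.array(cam["mtx"]);R=np.array(cam["R"]);t=np.array(cam["t"])
    d=R.T@np.linalg.inv(K)@np.array([u,v,1.]);c=-R.T@t
    return c+d*(z-c[2])/d[2]
def save(cam,n): cv2.imwrite(n,cv2.cvtColor(cam["frame"],cv2.COLOR_RGB2BGR))
E
python3 - <<'E'
from h import *
for n in("top","scene"):
    c=read_camera(n);save(c,f"pics/{n}0.png");np.save(f"{n}0.npy",c,allow_pickle=True)
    R=np.array(c["R"]);print(n,np.round(-R.T@np.array(c["t"])),np.round(ray(c,280,210)), c["mtx"][0][0])
print(ctrl.observe()["clock"],ctrl.observe()["eef_rot"])
E
```

```text
pics
top [412.   4. 792.] [557.   4.   0.] 392.999570503601
scene [1150.  525.  992.] [559.  -4.   0.] 511.7177543928289
0.1 [-1.79902373e+02 -1.05404345e-02  1.63798147e+02]
```

View pics/top0.png

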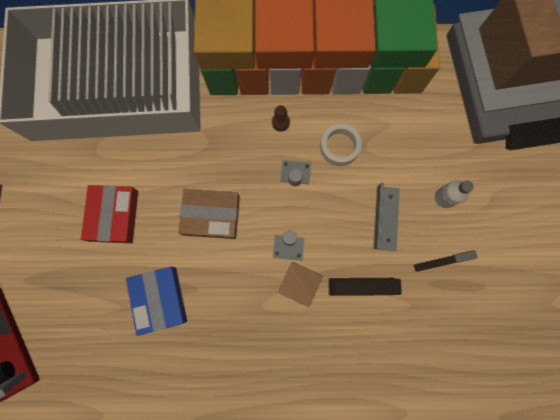

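View pics/scene0.png

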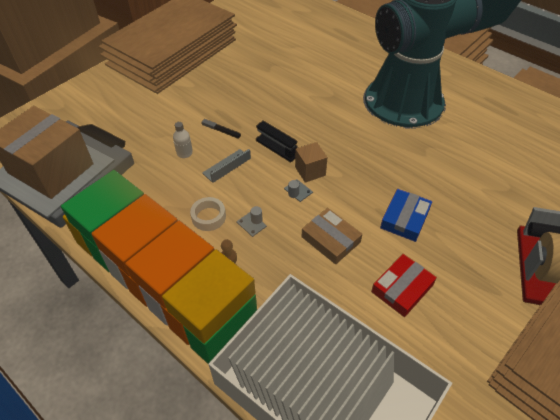

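The top view shows the brown carton at about (209,214), posts at about (295,176) and (290,239), and the stop bar at about (388,218). The carton goes to the right in the image. Next I'll segment these.

Run:
```python
from h import *
c=np.load("top0.npy",allow_pickle=True).item();f=c["frame"]
hsv=cv2.cvtColor(f,cv2.COLOR_RGB2HSV)
for p in [(190,200),(209,214),(219,229),(209,195),(250,220),(230,180),(295,170),(297,182),(289,236),(388,205),(383,205),(305,172),(281,247)]:
    print(p,hsv[p[1],p[0]])
cr=f[140:270,170:410]
cv2.imwrite("pics/crop0.png",cv2.cvtColor(cv2.resize(cr,None,fx=3.3,fy=3.3,interpolation=cv2.INTER_CUBIC),cv2.COLOR_RGB2BGR))
for n,u,v,z in [("carton",209,213,36),("postA",295,176,40),("postB",290,238,40),("stop",385,218,34)]: print(n,ray(c,u,v,z).round(1))
```

```text
(190, 200) [ 14 125 118]
(209, 214) [ 13  27 114]
(219, 229) [ 18  38 162]
(209, 195) [ 14 127 116]
(250, 220) [ 17 114 172]
(230, 180) [ 17 114 146]
(295, 170) [ 18  25 121]
(297, 182) [16 43 65]
(289, 236) [ 23  19 123]
(388, 205) [25 15 99]
(383, 205) [23 21 96]
(305, 172) [ 23  22 103]
(281, 247) [ 30  15 104]
carton [546.  143.2  36. ]
postA [618.1 -25.9  40. ]
postB [495.2 -14.4  40. ]
stop [ 533.4 -200.6   34. ]
```

View pics/crop0.png

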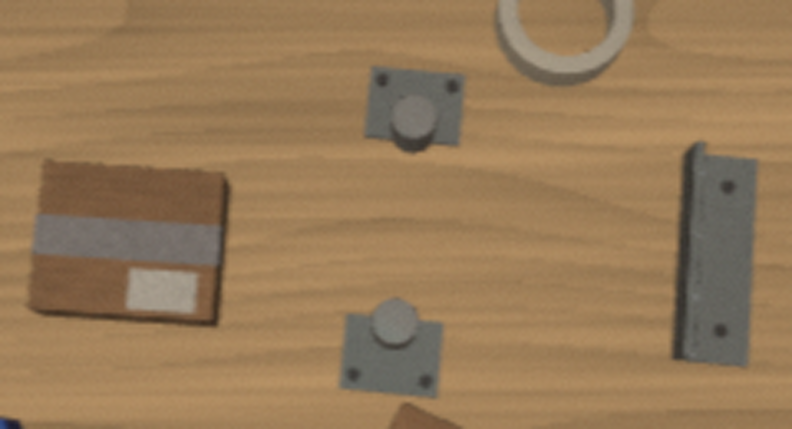

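The crop (3.3x from 170,140) shows carton top corners at (43,162),(225,175),(216,324),(30,308), post tops at (414,115) and (395,322), and the stop's face running from (690,150) to (674,358).

Run:
```python
from h import *
c=np.load("top0.npy",allow_pickle=True).item()
P=lambda x,y,z: ray(c,(x+.5)/3.3-.5+170,(y+.5)/3.3-.5+140,z)[:2]
A,B=P(414,115,40),P(395,322,40)
g=(A+B)/2; yv=A-B; print("posts",A.round(1),B.round(1),"dist",np.linalg.norm(yv).round(1))
yv/=np.linalg.norm(yv); xv=np.array([yv[1],-yv[0]])
print("gate",g.round(1),"xdir deg",np.degrees(np.arctan2(xv[1],xv[0])).round(2))
C=np.array([P(*p,36) for p in[(43,162),(225,175),(216,324),(30,308)]])
print("sides",[np.linalg.norm(C[i]-C[(i+1)%4]).round(1) for i in range(4)])
m=C.mean(0); d=(C[1]+C[2]-C[0]-C[3]);w=(C[0]+C[1]-C[2]-C[3])
print("carton",m.round(1),"in gate",((m-g)@xv).round(1),((m-g)@yv).round(1),"yaw rel", np.degrees(np.arctan2(d@yv,d@xv)).round(2),np.degrees(np.arctan2(-w@xv,w@yv)).round(2))
for p in[(687,155),(674,358)]:
    for z in(0,34): q=P(*p,z)-g; print("stop base",z,(q@xv).round(1),(q@yv).round(1))
def tool(gx,gy): return g+gx*xv+gy*yv
yaw=np.degrees(np.arctan2(yv[1],yv[0]))+90
s=tool(((m-g)@xv)-55-35,(m-g)@yv)
for y in(yaw,yaw-180):
    print(y.round(1),s.round(1),kinematics.solve_ik([*s,120],[180,0,y]))
```

```text
posts [621.1 -26.1] [496.7 -13.2] dist 125.1
gate [558.9 -19.6] xdir deg -95.94
sides [np.float64(109.5), np.float64(89.5), np.float64(109.8), np.float64(88.1)]
carton [546.4 144. ] in gate -161.5 -29.4 yaw rel 0.88 3.05
stop base 0 173.2 64.1
stop base 34 165.4 55.0
stop base 0 171.9 -63.8
stop base 34 164.2 -67.5
84.1 [555.7 233.5] [ 1.62321106e+01  2.58175785e+01  9.17110691e+01 -2.54444375e-14
  6.24713524e+01  2.21690985e+01]
-95.9 [555.7 233.5] [  16.23211062   25.8175785    91.71106913    0.           62.47135237
 -157.83090151]
```

All sizes check out: posts 125 mm apart (124 nominal), carton 110x89, stop face at about 172. The carton sits 29 mm off the gate axis in -y. I'll first square it and shift it sideways with two fingers on its long side.

```bash
cat >> h.py <<'E'
g=np.array([558.9,-19.6]); a=np.radians(-95.94)
xv=np.array([np.cos(a),np.sin(a)]); yv=np.array([-xv[1],xv[0]])
def T(gx,gy,z): return [*(g+gx*xv+gy*yv),z]
def G(p): q=np.array(p[:2])-g; return np.array([q@xv,q@yv]).round(1)
YE=84.06; YS=YE-90   # tool yaw for end push / side push
def state(s=""):
    o=ctrl.observe(); print(s,round(o["clock"],2),G(o["eef_pos"]),o["eef_pos"].__class__ and np.round(o["eef_pos"],1),"F",np.round(o["ft_force"],1),"gap",round(o["finger_gap"],1))
E
python3 - <<'E'
from h import *
q=[kinematics.solve_ik(T(-161.5,-102,90),[180,0,y]) for y in(YS,YS+180)]
print([None if k is None else np.round(k[5]) for k in q])
y=YS+180 if q[0] is None or abs(q[1][5]+6.6)<abs(q[0][5]+6.6) else YS
ctrl.move_to(T(-161.5,-102,100),[180,0,y]); ctrl.grip(70); state("above")
ctrl.movel(T(-161.5,-102,5),max_speed=80); state("down")
ctrl.movel(T(-161.5,-56.3,5),max_speed=35); state("pushed")
ctrl.movel(T(-161.5,-66,5),max_speed=80)
ctrl.movel(T(-161.5,-75,100),max_speed=150)
ctrl.move_to(T(-310,0,120),[180,0,YE]); state("behind")
c=read_camera("top"); np.save("top1.npy",c,allow_pickle=True)
cr=c["frame"][120:270,130:410]
cv2.imwrite("pics/crop1.png",cv2.cvtColor(cv2.resize(cr,None,fx=2.8,fy=2.8,interpolation=cv2.INTER_CUBIC),cv2.COLOR_RGB2BGR))
E
```

```text
[np.float64(106.0), np.float64(-74.0)]
above 2.34 [-161.9 -102.1] [474.1 152.  100.1] F [ 0.   0.4 -1.2] gap 69.8
down 3.67 [-161.6 -101.5] [474.6 151.7   5.4] F [-0.3  0.2  0.4] gap 70.1
pushed 5.13 [-161.5  -56.7] [519.3 146.9   5. ] F [-0.5 -0.9 -0.2] gap 70.0
behind 7.74 [-309.5   -0.4] [590.5 288.3 119.3] F [ 0.3 -0.1  0.1] gap 69.6
```

View pics/crop1.png

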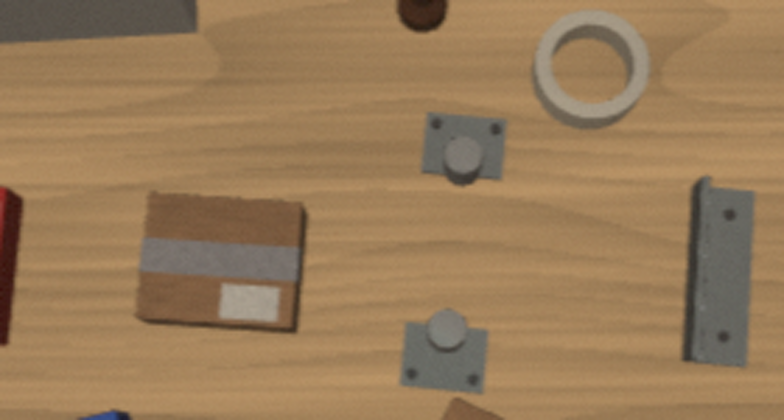

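The carton hasn't moved: its centre is still at about (209,213.5) px, and no force was felt. Before anything else I need to find out why, so I'll look at where the gripper really is.

Run:
```python
from h import *
t=np.load("top1.npy",allow_pickle=True).item()
s=read_camera("scene")
P=np.array(ctrl.observe()["eef_pos"])
ims=[]
for c in(t,s):
    k=np.array(c["R"])@P+np.array(c["t"]);k=np.array(c["mtx"])@k;u=k[:2]/k[2];print(u.round(1))
    im=c["frame"].copy();cv2.circle(im,tuple(int(v) for v in u),5,(255,0,255),1);ims.append(im)
im=np.hstack([ims[0][60:360,:400],ims[1][100:400,100:500]])
cv2.imwrite("pics/both1.png",cv2.cvtColor(im,cv2.COLOR_RGB2BGR))
# the calibrations against each other: carton corner/post top in scene
for n,X in [("postA",[621.1,-26.1,40]),("postB",[496.7,-13.2,40]),("carton",[546.4,144,36])]:
    k=np.array(s["mtx"])@(np.array(s["R"])@np.array(X)+np.array(s["t"]));print(n,(k[:2]/k[2]).round(1))
```

```text
[118.8 180.6]
[377.6 256.1]
postA [256.  210.1]
postB [293.9 183.3]
carton [331.7 229.8]
```

View pics/both1.png

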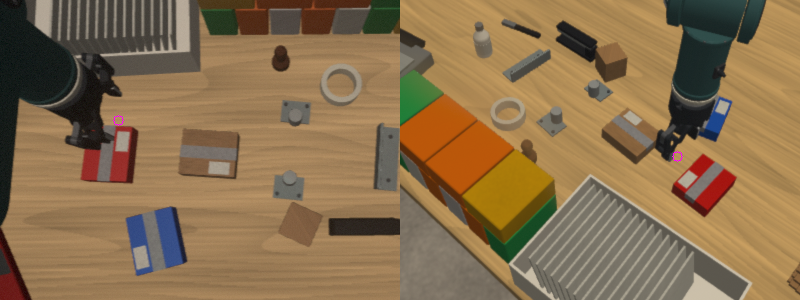

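The arm is where it should be (the projected TCP is near the fingertips), so the fingers should have hit. I'll check whether anything changed between the images, then repeat the descent with a picture at the would-be contact.

Run:
```python
from h import *
t0=np.load("top0.npy",allow_pickle=True).item()["frame"].astype(int);t1=np.load("top1.npy",allow_pickle=True).item()["frame"].astype(int)
D=abs(t0-t1).sum(2); print("diff carton region",D[180:250,170:250].mean().round(1),"bench ref",D[300:400,220:500].mean().round(1), "stop",D[170:260,360:410].mean().round(1),"blue",D[260:340,120:190].mean().round(1))
ctrl.move_to(T(-161.5,-112,100),[180,0,YS+180])
ctrl.movel(T(-161.5,-112,5),max_speed=100)
hit=ctrl.movel(T(-161.5,-80,5),max_speed=40,contact_N=2);state(f"hit {hit}")
a1=read_camera("scene");b1=read_camera("top");w=read_camera("wrist")
cv2.imwrite("pics/at2.png",cv2.cvtColor(np.hstack([cv2.resize(b1["frame"][150:300,120:320],None,fx=2,fy=2),cv2.resize(a1["frame"][130:280,240:440],None,fx=2,fy=2)]),cv2.COLOR_RGB2BGR))
save(w,"pics/w2.png")
```

```text
diff carton region 7.0 bench ref 7.0 stop 6.9 blue 6.9
hit False 11.43 [-161.4  -80.5] [495.6 149.3   4.9] F [-1.1 -0.2 -0.5] gap 70.2
```

View pics/at2.png

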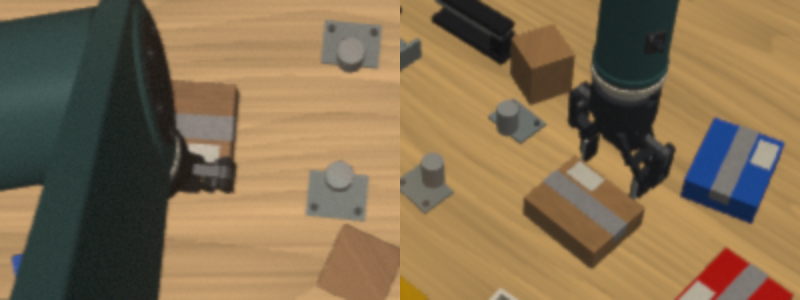

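Run:
```python
from h import *
s=read_camera("scene");t=read_camera("top")
def pr(c,X): k=np.array(c["mtx"])@(np.array(c["R"])@np.array(X,float)+np.array(c["t"]));return (k[:2]/k[2]).round(1)
for sgn in(-1,1):
  for z in(0,15,30,50): print(sgn,z,pr(s,T(-161.4+sgn*38,-80.5,z)),pr(t,T(-161.4+sgn*38,-80.5,z)))
print("blue?",[ray(s,*p,36).round(0) for p in[(405,215)]])
```

```text
-1 0 [357.  236.4] [190.  238.9]
-1 15 [357.7 232.7] [188.3 238.1]
-1 30 [358.4 228.9] [186.5 237.2]
-1 50 [359.4 223.7] [184.  236.1]
1 0 [333.8 217.9] [227.3 242.5]
1 15 [334.3 214.1] [226.3 241.7]
1 30 [334.8 210.3] [225.2 240.9]
1 50 [335.4 205. ] [223.7 239.9]
blue? [array([398., 248.,  36.])]
```

View pics/w2.png

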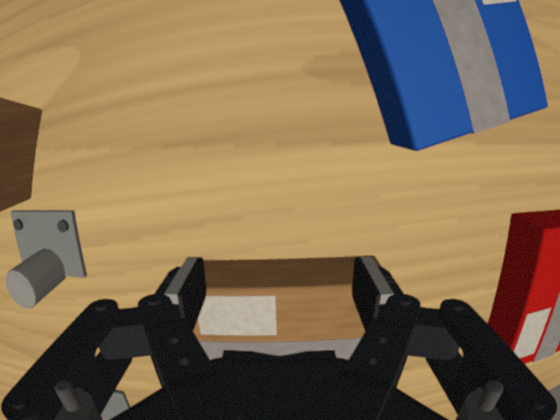

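The tips image at about z=30–36 rather than the expected 15, so they slid over the carton's top. I'll gauge the true tip height by a gentle touch on free bench.

Run:
```python
from h import *
ctrl.movel(T(-161.5,-104,5),max_speed=60); ctrl.dwell(.2); state()
try:
    hit=ctrl.movel(T(-161.5,-104,-40),max_speed=25,contact_N=4); state(f"hit {hit}")
except ctrl.PlanningError as e: print("plan",e)
```

```text
12.43 [-161.6 -103.4] [472.8 151.8   5.1] F [ 0.6 -0.4  0.7] gap 69.7
hit True 13.76 [-161.5 -104. ] [472.2 151.8 -31.7] F [-0.3 -0.4  7.5] gap 70.3
```

Bench contact came at a reported z of -31.7. The tool's real tips therefore sit about 32 mm higher than reported at this opening (10 mm pad setback plus about 22 mm offset). Sideways the images agree. I'll repeat the side push with tips about 9 mm above the bench.

Run:
```python
from h import *
ctrl.movel(T(-161.5,-104,-23),max_speed=40); ctrl.dwell(.2); state()
hit=ctrl.movel(T(-161.5,-70,-23),max_speed=30,contact_N=1.5); state(f"hit {hit}")
ctrl.movel(T(-161.5,-56.3,-23),max_speed=30); state("pushed")
ctrl.movel(T(-161.5,-70,-23),max_speed=60)
ctrl.movel(T(-161.5,-78,80),max_speed=150)
ctrl.move_to(T(-310,0,80),[180,0,YE]); state("behind")
c=read_camera("top"); np.save("top3.npy",c,allow_pickle=True)
cr=c["frame"][130:270,150:410]
cv2.imwrite("pics/crop3.png",cv2.cvtColor(cv2.resize(cr,None,fx=3,fy=3,interpolation=cv2.INTER_CUBIC),cv2.COLOR_RGB2BGR))
```

```text
14.33 [-161.4 -104.2] [472.  151.8 -23.1] F [-0.3 -0.1  0.9] gap 70.1
hit True 15.06 [-161.6  -82.9] [493.1 149.7 -23.2] F [-0.2 -0.9 -0. ] gap 70.0
pushed 16.15 [-161.6  -56. ] [519.9 146.9 -22.9] F [ 0.  -0.3 -1. ] gap 69.6
behind 18.92 [-309.5   -0.4] [590.5 288.3  79.4] F [ 0.6 -0.   0.1] gap 69.9
```

View pics/crop3.png

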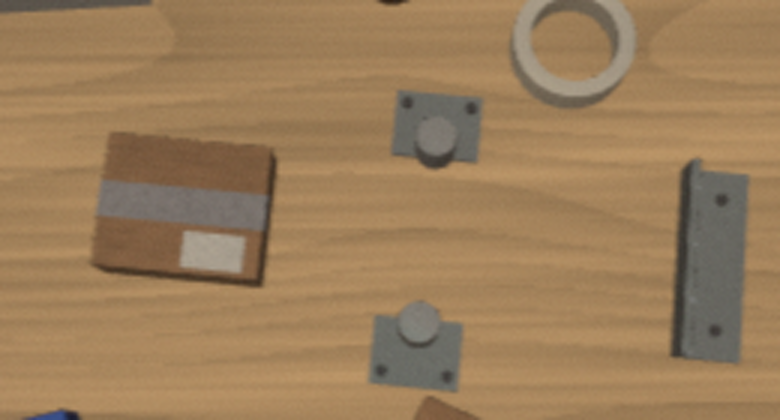

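The carton moved. The corners in this crop (3x from 150,130) are at about (110,133),(273,149),(260,285),(93,265), and the post tops at (436,132),(419,321).

Run:
```python
from h import *
c=np.load("top3.npy",allow_pickle=True).item()
P=lambda x,y,z: ray(c,(x+.5)/3-.5+150,(y+.5)/3-.5+130,z)[:2]
def rep(C,n):
    m=C.mean(0);d=C[1]+C[2]-C[0]-C[3];w=C[0]+C[1]-C[2]-C[3]
    print(n,G(m),"yaw",np.degrees(np.arctan2(d@yv,d@xv)).round(2),np.degrees(np.arctan2(-w@xv,w@yv)).round(2),(np.linalg.norm(d)/2).round(1),(np.linalg.norm(w)/2).round(1))
rep(np.array([P(*p,36) for p in[(110,133),(273,149),(260,285),(93,265)]]),"hand")
print("posts",G(P(436,132,40)),G(P(419,321,40)))
# mask check: tape strip + brown
hsv=cv2.cvtColor(cv2.GaussianBlur(c["frame"],(3,3),0),cv2.COLOR_RGB2HSV)
m=((hsv[...,0]<=16)&(hsv[...,2]<140)&(hsv[...,2]>85)).astype(np.uint8)
m[:165]=0;m[235:]=0;m[:,:175]=0;m[:,250:]=0
m=cv2.morphologyEx(m,cv2.MORPH_OPEN,np.ones((3,3)))
k=max(cv2.findContours(m,0,1)[0],key=cv2.contourArea)
h=cv2.convexHull(k)[:,0].astype(float)
W=np.array([ray(c,u,v,36)[:2] for u,v in h],np.float32)
r=cv2.minAreaRect(W);print("mask",G(r[0]),np.round(r[1],1),round(r[2],2))
# hole centres of feet, z=4
print("feet holes",[G(P(x,y,4)) for x,y in[(406,103),(471,108),(380,370),(447,377)]], "stop holes",[G(P(*p,4)) for p in[(722,200),(715,330)]])
```

```text
hand [-160.3   -1.1] yaw -0.89 0.93 109.3 90.0
posts [-0.3 64.2] [ -0.1 -61.5]
mask [-159.2   -2. ] [115.   95.7] 83.8
feet holes [array([-22.5,  93.1]), array([22.7, 93.8]), array([-22.6, -92.5]), array([ 22.3, -92.9])] stop holes [array([198.9,  45. ]), array([198.4, -44.6])]
```

Carton in the gate frame: (-160, -1), yaw about 0, with size and gate holes consistent (gate centre at gy about +0.7). Now I'll push from behind with two fingers, up to just short of the posts, and check.

```bash
cat >> h.py <<'E'
def snap(n):
    c=read_camera("top"); np.save(n+".npy",c,allow_pickle=True)
    cr=c["frame"][130:270,150:410]
    cv2.imwrite(f"pics/{n}.png",cv2.cvtColor(cv2.resize(cr,None,fx=3,fy=3,interpolation=cv2.INTER_CUBIC),cv2.COLOR_RGB2BGR))
E
python3 - <<'E'
from h import *
ctrl.grip(50)
ctrl.movel(T(-255,-1.0,70),max_speed=150)
ctrl.movel(T(-255,-1.0,-18),max_speed=60,contact_N=6) and print("touch!"); state("down")
hit=ctrl.movel(T(-215,-1.0,-18),max_speed=35,contact_N=1.5); state(f"hit {hit}")
ctrl.movel(T(-146,0.7,-18),max_speed=35); state("pushed")
ctrl.movel(T(-165,0.7,-18),max_speed=60)
ctrl.movel(T(-270,0.7,70),max_speed=150); state("back")
snap("c4")
E
```

```text
down 21.44 [-255.2   -0.7] [584.7 234.3 -17.6] F [-1.2  0.1 -0.4] gap 50.1
hit False 22.73 [-215.   -1.] [580.1 194.3 -18. ] F [ 0.6 -0.1 -0.5] gap 50.2
pushed 24.86 [-146.     0.7] [574.7 125.6 -18. ] F [ 0.6  0.6 -0.3] gap 49.9
back 26.39 [-269.1    0. ] [586.8 248.1  69.3] F [-0.7 -0.1  0. ] gap 49.7
```

View pics/c4.png

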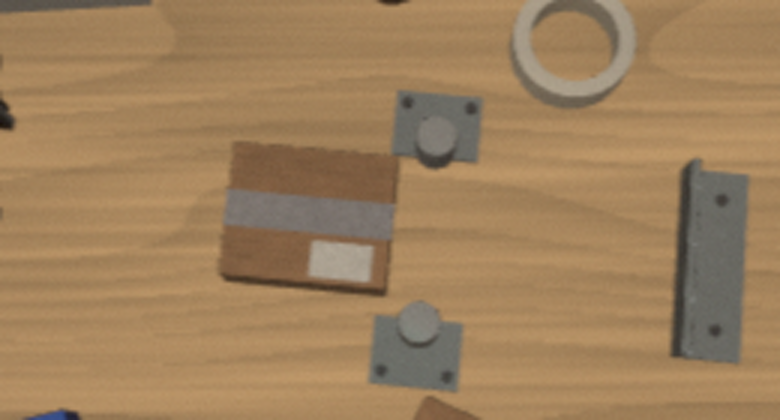

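The carton now stands just before the posts, with corners at about (233,143),(399,157),(386,294),(221,277).

Run:
```python
from h import *
c=np.load("c4.npy",allow_pickle=True).item()
P=lambda x,y,z: ray(c,(x+.5)/3-.5+150,(y+.5)/3-.5+130,z)[:2]
C=np.array([P(*p,36) for p in[(233,143),(399,157),(386,291),(221,275)]])
m=C.mean(0);d=C[1]+C[2]-C[0]-C[3];w=C[0]+C[1]-C[2]-C[3]
print(G(m),[G(x) for x in C],np.degrees(np.arctan2(d@yv,d@xv)).round(2),np.degrees(np.arctan2(-w@xv,w@yv)).round(2),np.linalg.norm(d)/2,np.linalg.norm(w)/2)
print("post inner edges",G(P(435,154,40)),G(P(420,301,40)))
# tape strip direction by mask (grey inside carton)
hsv=cv2.cvtColor(c["frame"],cv2.COLOR_RGB2HSV)
def pt(M):
    k=max(cv2.findContours(cv2.morphologyEx(M,cv2.MORPH_OPEN,np.ones((3,3),np.uint8)),0,1)[0],key=cv2.contourArea)
    return k[:,0].astype(float)
M=((hsv[...,1]<70)&(hsv[...,2]<150)).astype(np.uint8);M[:,:222]=0;M[:,284:]=0;M[:188]=0;M[215:]=0
W=np.array([ray(c,u,v,36)[:2] for u,v in pt(M)],np.float32);r=cv2.minAreaRect(W)
print("tape",G(r[0]),np.round(r[1],1),r[2])
```

```text
[-77.6   1.1] [array([-133.4,   45.2]), array([-23.1,  46.1]), array([-23.1, -43.6]), array([-130.7,  -43.4])] 0.16 0.87 108.95594797006184 89.12265095417968
post inner edges [ 0.3 49.3] [ -0.6 -48.6]
tape [-78.3   2.2] [109.5  23.8] 83.9319839477539
```

Carton at gy +1.1 against a gate centre of about +0.5, square to within 1°, so it fits. I'll push through, stopping on contact.

Run:
```python
from h import *
ctrl.movel(T(-180,0.5,-18),max_speed=120)
ctrl.movel(T(-150,0.5,-18),max_speed=60)
h1=ctrl.movel(T(30,0.5,-18),max_speed=35,contact_N=8); state(f"through {h1}")
if not h1:
    h2=ctrl.movel(T(58,0.5,-18),max_speed=20,contact_N=7); state(f"stop {h2}")
    ctrl.dwell(.3); state()
    if h2:
        ctrl.movel(T(20,0.5,-18),max_speed=60)
        ctrl.movel(T(0,0.5,75),max_speed=120)
        ctrl.move_to(T(-230,0,90),[180,0,YE]); state("clear"); snap("c5")
```

```text
through False 33.58 [30.   0.5] [556.3 -49.5 -18. ] F [-0.7  0.5 -0.5] gap 49.8
stop True 34.48 [47.5  0.4] [554.4 -66.9 -18.2] F [0.6 1.6 0.5] gap 49.9
 34.78 [47.2 -0.4] [553.6 -66.5 -18.7] F [-0.5  0.3  0.1] gap 50.3
clear 37.24 [-228.8   -0.4] [582.2 208.   89.3] F [-0.1 -0.5 -0.1] gap 50.0
```

View pics/c5.png

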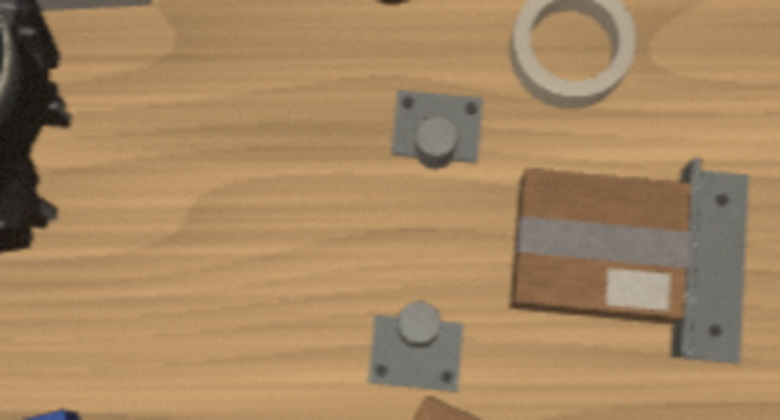

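The carton rests against the stop between (691,182) and (685,320), past the posts, with the tape roll and the rest in place. A quick numerical check of squareness and gap follows.

Run:
```python
from h import *
c=np.load("c5.npy",allow_pickle=True).item()
P=lambda x,y,z: ray(c,(x+.5)/3-.5+150,(y+.5)/3-.5+130,z)[:2]
for p in[(526,170),(691,182),(684,320),(516,304)]: print("carton",G(P(*p,36)))
for p in[(698,160),(684,356)]: print("stop top edge",G(P(*p,34)))
t0=np.load("top0.npy",allow_pickle=True).item()["frame"].astype(int);D=cv2.blur(abs(t0-c["frame"].astype(int)).sum(2).astype(np.float32),(5,5))
ys,xs=np.where((D>40)); ok=xs>240; print("changed px right of 240: u",xs[ok].min(),xs[ok].max(),"v",ys[ok].min(),ys[ok].max())
```

```text
carton [61.  45.2]
carton [169.6  47.4]
carton [169.8 -44.2]
carton [ 61.3 -44.1]
stop top edge [173.9  63.2]
stop top edge [171.5 -67.1]
changed px right of 240: u 241 559 v 0 419
```

It's square, with the front at 169.7 against a nominal 170. I'll give one slow, firmer press to make sure there is no gap, then retreat.

Run:
```python
from h import *
ctrl.move_to(T(0,0.5,75),[180,0,YE])
ctrl.movel(T(22,0.5,-18),max_speed=80); 
h1=ctrl.movel(T(42,0.5,-18),max_speed=30,contact_N=8); state(f"near {h1}")
h2=ctrl.movel(T(56,0.5,-18),max_speed=12,contact_N=12); state(f"press {h2}")
ctrl.movel(T(25,0.5,-18),max_speed=40)
ctrl.movel(T(5,0.5,75),max_speed=120)
ctrl.move_to(T(-230,0,90),[180,0,YE]); state("clear"); snap("c6")
c=np.load("c6.npy",allow_pickle=True).item()["frame"].astype(int);p=np.load("top0.npy",allow_pickle=True).item()["frame"].astype(int)
D=abs(c-p).sum(2)
for n,(u,v) in dict(tape=(341,145),stamp=(281,118),glue=(453,195),marker=(446,261),stapler=(365,287),box=(300,285),carton_now=(352,212),bench=(400,380)).items(): print(n,D[v-20:v+20,u-25:u+25].mean().round(1))
q=np.load("c5.npy",allow_pickle=True).item()["frame"].astype(int);print("c5-c6 carton",abs(c-q).sum(2)[185:240,315:385].mean().round(1))
```

```text
near False 40.37 [42.   0.5] [555.  -61.4 -18. ] F [ 0.8 -0.8 -0.3] gap 50.1
press True 41.04 [47.4  0.3] [554.2 -66.8 -18.2] F [0.7 1.3 0.1] gap 49.7
clear 43.62 [-228.8   -0.3] [582.3 208.   89.4] F [-0.4  0.3 -0.7] gap 50.1
tape 45.8
stamp 41.1
glue 43.4
marker 40.8
stapler 32.8
box 39.8
carton_now 74.2
bench 44.1
c5-c6 carton 4.5
```

View pics/c6.png

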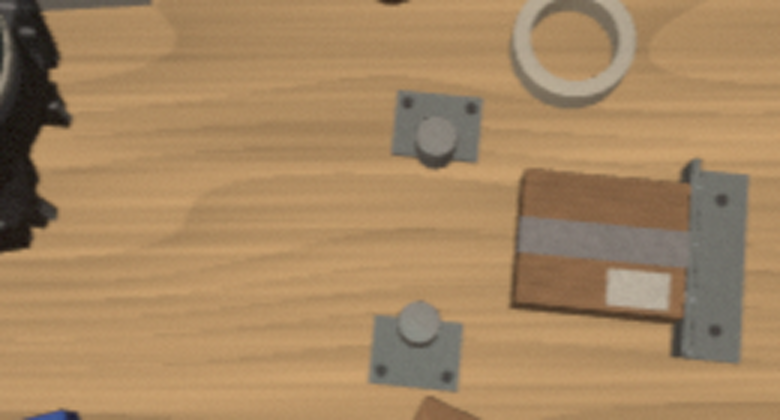

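The press stopped at the same place (47.4) against a firm stop, so the carton is seated, square and unchanged. The bystanders differ from the first image only by the overall brightness change that the bare bench also shows. Handing in.

```bash
python3 -c "
from h import *
print(job.job_done())"
```

```text
the job is handed in; nothing more can be done
None
```

I pushed the carton flat through the gate until it sat square against the end stop and handed the job in at about 44 s of the 72 s limit; the camera showed no bystander moved, though my first side push slid over the carton's top, without moving it, because the fingertips sat higher than reported.

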